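# Present the heavier bevel gear over the inspection pan

### The job

First push the empty round pan across the counter, flat on its base, until it sits inside the painted ring. Then heft the two look-alike nosed bevel gears on the round rests, lifting each clear in turn to feel which is heavier, and set the lighter one back upright in the middle of a rest. Finish still holding the heavier gear upright, centred about a hand's breadth above the pan in the ring, without letting it go and without disturbing the other things on the counter.

Things in the scene. Friction and masses are not known exactly. Their poses are not given: they have to be found in the camera images.
- pan: loose round sheet-metal pan, empty, open on top, about 0.45 kg; 140 mm across at the base, 150 mm at the rim, 30 mm high, walls and floor 3 mm thick. Origin at the centre of its underside, z up. It slides on the counter and can be pushed from outside or by closed fingertips from inside against its wall.
- ring_mark: worn white ring painted flat on the counter, inner diameter 180 mm, line 7 mm wide; no height. Origin at its centre on the counter.
- rest_left: fixed round dark steel rest, 92 mm across, flat top 8 mm above the counter, the one further to the robot's left (+y) of the two. Origin at the centre of its underside, z up. One of the two look-alike gears stands upright and centred on it.
- left_nose (a point): fixed point 50 mm above the counter on rest_left's axis: where the nose of the gear standing there is at the start (it does not follow the gear). The gears, outwardly identical, bare steel, from the underside up: toothed cone 77 mm across at its widest, 56 mm at 26 mm height, then a smooth upright cylindrical nose, 36 mm diameter, from 26 to 58 mm (the top), to grip from above.
- right_nose (a point): the same point for the gear on rest_right. Each gear weighs 0.35 to 0.8 kg; one is lightened from below, unseen, and they differ by at least 0.14 kg. Which stands where changes from start to start.
- rest_right: the second fixed rest, same as rest_left, further to the robot's right (-y); the other gear stands centred on it.
- feeler_stand: bystander: brass feeler stand, 68 mm round foot, 134 mm tall, beyond the ring. Origin at the centre of its foot.
- idler_housing: bystander: cast-iron reverse idler housing, 114 x 130 mm, 82 mm high, far left. Origin at the centre of its underside.
- pliers_a: bystander: blued circlip pliers lying flat, 170 mm long, 10 mm high, near the robot. Origin at the pivot, jaws to its +x.
- pliers_b: bystander: same pliers, lying beyond the rests.
- lip_gear_1: bystander: smaller plain bevel gear without nose, 58 mm across, 20 mm high, at the lip of the chute. Origin at the centre of its underside.
- lip_gear_2: bystander: as lip_gear_1.
- lip_gear_3: bystander: as lip_gear_1.
Mind the look-alikes: they are no part of the job. Leave any black or pink look-alike of the pan alone.

How it is judged:
By the outcome, as a careful person would: the job done as asked, in the order asked, and still so for the second after the job is handed in, while the arm keeps its last pose, push and grip.
It also fails if it takes over 72 s, if anything falls off the work surface, if the arm or the gripper's body presses on something with over 40 N, if the wrist force passes 120 N, or if a joint passes its speed limit or range.

### The arm

A 7-joint arm with a two-finger parallel gripper is mounted at the origin on the work surface. World frame = base frame: x ahead of the robot, y to its left, z up, the work surface at z = 0. Lengths are in mm, angles in rad, forces in N, time in s.
With the tool pointing down it reaches from about 400 to 875 mm from the base axis. Payload 4.4 kg.
Tool frame: the origin (TCP) lies midway between the tips of the shut fingers; the grasp point (between the pads) lies 19 mm behind it; z points along the fingers, y is the line along which they close (so a half turn about z gives the same grasp; the last joint's range is limited). The gripper opens to 85 mm and grips with 20 to 120 N. Pads are 22 mm wide; open, the fingers measure 114 mm over their backs; the gripper's body (76 mm by 85 mm) begins 54 mm behind the grasp point. The pads swing forward as they close: fully open they stand 13 mm farther back than shut.
Start: joints at [-1.261, 0.628, 0.038, 1.517, -0.027, 0.996, -0.02], TCP at [238.538, 604.663, 208.313] pointing down, gripper open.
Joint ranges: [-3.06, 3.06], [-0.37, 2.12], [-1.25, 1.32], [0.18, 2.47], [-1.1, 4.24], [0.23, 1.98], [-2.94, 2.94]. Speed limits (rad/s): [2.57, 2.57, 3.14, 3.14, 3.14, 3.14, 3.14].

### API

Orientations are given as [roll, pitch, yaw] about the fixed x, y, z axes, in that order (R = Rz(yaw) Ry(pitch) Rx(roll)).
In Python, from cell import monitor, cams, ctrl gives the robot as it stands.
- The arm moves only by the tool drive_tool, never from a script. Its argument "motion" is a list of rows, each an object with "fingers": the opening, from 0 (shut) to 1 (fully open); "linear": the shift along the tool's x, y, z in m, a list of three; "twist": the turn about the tool's z in rad. In form: [{"fingers": fingers, "linear": [x, y, z], "twist": twist}, ...]. A call has 1 to 5 rows; each row shifts and turns the commanded pose from where the row before left it, along the tool's axes as they then stand; what a row does not reach is not made up. A row lasts 1/12 s, in which the tool goes at most 41.7 mm and 7.16 degrees, less where a joint would pass 70% of its speed; a pose out of reach is approached as far as the arm can. A call with a gripper value outside its range is refused whole. The fingers move at their own pace and stop on an object; the grip force is fixed at half the most. Time passes only in rows, so rows that do not move let the fingers close. It gives the time, the measured TCP pose, the force, the opening and the grip force at its end, in the units of the state.
- monitor.read_state(): the state, without advancing time (a new reading comes with each control period).
- cams.get_image(name): name is "side" or "top" or "wrist"; returns a dict with "color" (480x640x3 uint8, blue, green, red), "K" (3x3 intrinsics, pixels), "R" (3x3) and "t" (3): a world point X has camera coordinates R X + t. Camera axes: x right, y down, z forward; pixel columns grow to the right and rows downward; lengths in mm; the calibration is good to about 2 mm. A picture is of the moment at which its call begins. There is no depth.
- ctrl.finish_job(): hands the job in; it is judged then, once.
The state is a dict: "clock": time; "qpos": joint angles; "qd": joint speeds; "tau": joint torques, N m; "eef_pos": TCP position; "tool_rot": TCP orientation; "force": force on the tool from outside, world axes, zero at the start; "torque": the same for the moment, N m; "width": finger opening in mm; "gripper_force": force on a finger pad.
Only numpy, scipy, OpenCV 4.12 (cv2) and the standard library are available. Lean on these libraries where they do the work, as an engineer would, in place of code of your own. Each camera call takes 0.05 s, during which the arm holds its last target. There are 200 camera calls.

## Working session

There is one attempt and no reset: what is moved stays moved. The work goes in short steps, Python scripts to look and compute and a tool call to move; the robot and the scene stay as the last step left them, time stands still between calls to the robot, and variables do not carry over. Pictures are saved under pics/ and viewed, at most 10 in all, crops included, and the job is handed in when it is done.

Besides the shell and the picture viewer there is one more tool, called after "Request:" as a command line: name --argument value ..., lists and objects as JSON in quotes. drive_tool: Moves the arm, as the interface text tells. Its arguments: {"type":"object","properties":{"motion":{"type":"array"}},"required":["motion"]}

```bash
mkdir -p pics
cat > h.py <<'E'
import numpy as np, cv2
from cell import monitor, cams, ctrl
def grab(n,f=None):
    d=cams.get_image(n); 
    if f: cv2.imwrite('pics/'+f,d['color'])
    return d
def ray(d,u,v,z):
    R=np.array(d['R']);t=np.array(d['t']).ravel();c=-R.T@t
    r=R.T@np.linalg.inv(d['K'])@np.array([u,v,1.]); return c+r*(z-c[2])/r[2]
def proj(d,X):
    p=np.array(d['K'])@(np.array(d['R'])@np.array(X,float)+np.array(d['t']).ravel()); return p[:2]/p[2]
E
python3 - <<'E'
from h import *
import pickle
D={n:grab(n,n+'0.png') for n in('top','side')}
pickle.dump(D,open('d0.pkl','wb'))
for n,d in D.items():
    print(n,np.round(d['K'],0).tolist(),np.round(-np.array(d['R']).T@np.array(d['t']).ravel()))
print(monitor.read_state())
E
```

```text
top [[522.0, 0.0, 314.0], [0.0, 522.0, 251.0], [0.0, 0.0, 1.0]] [ 331.   -2. 1379.]
side [[456.0, 0.0, 326.0], [0.0, 456.0, 242.0], [0.0, 0.0, 1.0]] [  48. -756.  716.]
{'clock': 0.1, 'qpos': array([-1.26076961,  0.62925677,  0.03849096,  1.51826238, -0.02699082,
        0.99627943, -0.0200015 ]), 'qd': array([ 0.00060528, -0.00017329, -0.00055517, -0.00484656,  0.00104664,
       -0.0008186 ,  0.00117977]), 'tau': array([ 2.45572803e-03, -5.64533901e+01,  1.22995734e+00, -1.93976158e+01,
        1.12001112e-02,  5.37978791e-03, -7.23635083e-06]), 'eef_pos': array([238.36121287, 604.08542852, 207.48168442]), 'tool_rot': array([-3.13990666e+00,  5.17144095e-05,  2.76573223e+00]), 'force': array([0.17615872, 0.17217512, 0.42969633]), 'torque': array([ 0.01922028, -0.01370091,  0.04354781]), 'gripper_force': 0.0, 'width': 85.64800408375146}
```

View pics/top0.png

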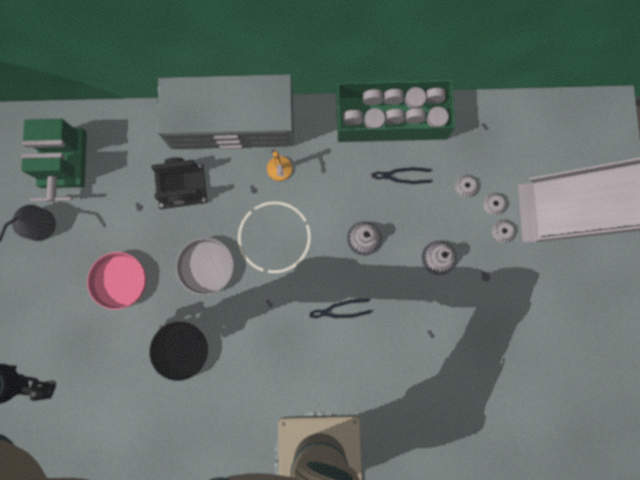

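View pics/side0.png

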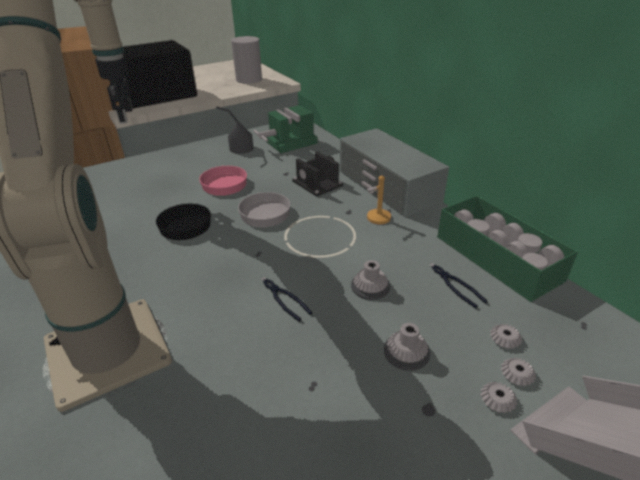

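The top view shows three pans: pink at (117,280), black at (178,350) and bare grey metal at (206,265). The grey one fits the description. The ring is at (274,237), and the nosed gears are on rests at (364,238) and (440,257). The small gears near (467,185), (495,203) and (503,231) have no nose and no rest, so they are bystanders.

```bash
cat > m.py <<'E'
from h import *
import pickle
D=pickle.load(open('d0.pkl','rb'))
def fitcol(d,box,test,name,out):
    x0,y0,x1,y1=box; im=cv2.GaussianBlur(d['color'],(3,3),0)[y0:y1,x0:x1].astype(int)
    m=test(im).astype(np.uint8)*255
    m=cv2.morphologyEx(m,cv2.MORPH_OPEN,np.ones((2,2)))
    out.append(cv2.resize(m,None,fx=2,fy=2))
    pts=np.argwhere(m>0)[:,::-1].astype(np.int32)
    h=cv2.convexHull(pts.reshape(-1,1,2)); e=cv2.fitEllipse(h)
    c=(e[0][0]+x0,e[0][1]+y0); print(name,np.round(c,1),np.round(e[1],1),len(pts)); return c
o=[]
sat=lambda i:i[...,2]-i[...,1]  # red minus green: counter is greenish
t=D['top'];s=D['side']
for d,n,bx in((t,'top',dict(ring=(232,195,316,277),pan=(170,232,240,298),gl=(342,215,386,260),gr=(417,236,463,278))),
              (s,'side',dict(ring=(278,210,362,262),pan=(234,188,296,232),gl=(346,255,394,300),gr=(380,318,434,370)))):
    for k,b in bx.items():
        x0,y0,x1,y1=b; im=d['color'][y0:y1,x0:x1].astype(int)
        print(k,'rg med',np.median(sat(im)),'max',sat(im).max(),'gray',np.percentile(im.sum(2)/3,[5,50,95]))
        if k=='ring': c=fitcol(d,b,lambda i:i.sum(2)/3>im.sum(2).max()/3*0.75,n+k,o); print(ray(d,*c,0))
        else:
            c=fitcol(d,b,lambda i:sat(i)>-1,n+k,o); z=15 if k=='pan' else 20; print(ray(d,*c,z))
a=cv2.resize(t['color'][190:300,165:470],None,fx=2.6,fy=2.6,interpolation=cv2.INTER_CUBIC)
b=cv2.resize(s['color'][180:380,230:440],None,fx=1.5,fy=1.5)
W=np.zeros((600,800,3),np.uint8); W[:a.shape[0],:a.shape[1]]=a; W[290:290+b.shape[0],:b.shape[1]]=b
x,y=320,290;
for m in o:
    h,w=m.shape
    if x+w>800:x=320;y+=155
    hh=min(h,600-y);W[y:y+hh,x:x+w]=m[:hh,:,None];x+=w+3
cv2.imwrite('pics/crop1.png',W)
E
python3 m.py
```

```text
ring rg med -7.0 max 9 gray [ 86.         130.         179.33333333]
topring [274.9 237.7] [73.  74.1] 836
[567.23108117 104.04664685   0.        ]
pan rg med 4.0 max 14 gray [ 85.65       127.33333333 162.33333333]
toppan [210.1 262.6] [55.9 74.6] 2648
[502.82752355 274.37745759  15.        ]
gl rg med -5.0 max 12 gray [ 76.33333333 124.         150.66666667]
topgl [365.1 238.6] [31.6 31.7] 787
[ 555.3212487  -135.13061893   20.        ]
gr rg med -3.0 max 12 gray [ 69.66666667 108.66666667 151.        ]
topgr [440.4 258.2] [31.  32.8] 800
[ 498.45651951 -329.92883268   20.        ]
ring rg med -4.0 max 9 gray [ 70.         110.33333333 145.        ]
sidering [314.1 232.9] [47.9 86.7] 593
[563.69862154 124.62513713   0.        ]
pan rg med 3.0 max 49 gray [ 69.45        96.         133.66666667]
sidepan [264.9 209.3] [42.1 68.6] 1633
[495.00860938 285.02192512  15.        ]
gl rg med -1.0 max 9 gray [ 50.31666667 105.66666667 120.33333333]
sidegl [371.4 281.3] [37.1 39.9] 1029
[ 559.64265172 -138.33903953   20.        ]
gr rg med 0.0 max 10 gray [ 46.          97.         123.33333333]
sidegr [407.8 348.2] [43.7 49.3] 1506
[ 499.5403561  -335.79397372   20.        ]
```

View pics/crop1.png

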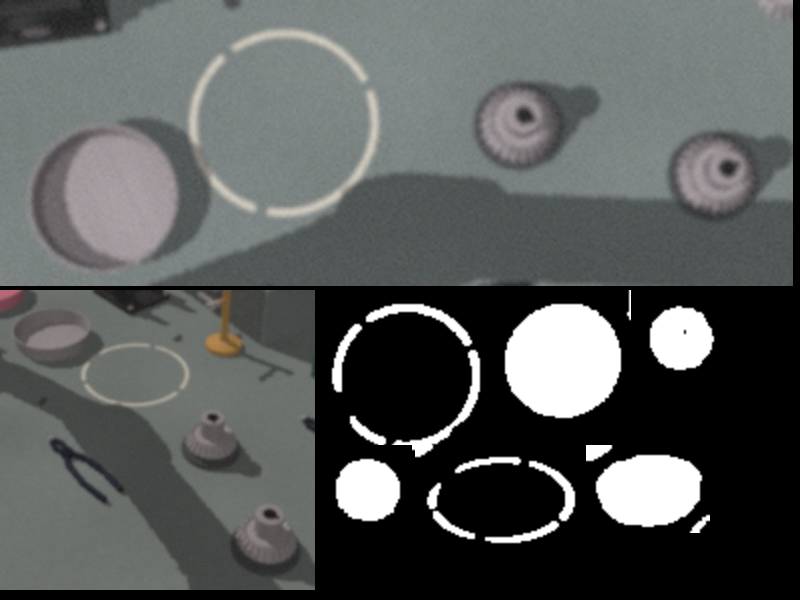

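The crop confirms a grey open pan left of the ring, and two nosed gears on dark rests with bore holes at about (366,234) and (445,255). The ring mask picks up some of the pan rim, so I'll refine it with component and circle fits.

```bash
cat > m2.py <<'E'
from h import *
import pickle
from scipy.optimize import least_squares
D=pickle.load(open('d0.pkl','rb'))
def ring(d,box):
    x0,y0,x1,y1=box; im=d['color'][y0:y1,x0:x1].astype(int)
    g=im.sum(2)/3; bg=cv2.medianBlur(g.astype(np.uint8),21)
    m=(g-bg>18)&(im[...,2]-im[...,1]>-6)
    v,u=np.nonzero(m); P=np.array([ray(d,a+x0,b+y0,0)[:2] for a,b in zip(u,v)])
    f=lambda p:np.hypot(*(P-p[:2]).T)-p[2]
    r=least_squares(f,[565,105,93],loss='cauchy',f_scale=3); return r.x,len(P),(abs(f(r.x))<5).mean()
def comp(d,seed,box,thr=0):
    x0,y0,x1,y1=box; im=cv2.GaussianBlur(d['color'],(3,3),0)[y0:y1,x0:x1].astype(int)
    m=(im[...,2]-im[...,1]>thr-1).astype(np.uint8); m=cv2.morphologyEx(m,cv2.MORPH_OPEN,np.ones((3,3)))
    _,l,_,_=cv2.connectedComponentsWithStats(m); k=l[seed[1]-y0,seed[0]-x0]
    c=max(cv2.findContours((l==k).astype(np.uint8),0,1)[0],key=cv2.contourArea)
    return cv2.convexHull(c)[:,0]+[x0,y0]
def tri(d1,p1,d2,p2):
    A=[]
    for d,p in((d1,p1),(d2,p2)):
        P=np.array(d['K'])@np.c_[d['R'],np.array(d['t']).ravel()]
        A+= [p[0]*P[2]-P[0],p[1]*P[2]-P[1]]
    X=np.linalg.svd(np.array(A))[2][-1]; return X[:3]/X[3]
def dark(d,p,r=5):
    x,y=p; g=d['color'][y-r:y+r+1,x-r:x+r+1].sum(2).astype(float)
    w=np.clip(np.percentile(g,35)-g,0,None); Y,X=np.mgrid[-r:r+1,-r:r+1]
    w*=(np.hypot(X,Y)<=r); return (x+(w*X).sum()/w.sum(),y+(w*Y).sum()/w.sum())
if __name__=='__main__':
    t,s=D['top'],D['side']
    print('ring',ring(t,(234,195,316,277)),ring(s,(278,210,362,262)))
    # pan rim: hull outline at z=30 circle fit, robust
    for d,seed,b in((t,(206,265),(165,225,245,305)),(s,(265,212),(225,180,305,240))):
        h=comp(d,seed,b)
        for z in(0,30):
            P=np.array([ray(d,u,v,z)[:2] for u,v in h])
            r=least_squares(lambda p:np.hypot(*(P-p[:2]).T)-p[2],[500,278,75],loss='cauchy',f_scale=3).x;print('pan z',z,r)
        print(h.min(0),h.max(0))
    for n,a,b in(('L',(366,234),(373,265)),('R',(445,255),(409,327))):
        p,q=dark(t,a),dark(s,b); print(n,np.round(p,1),np.round(q,1),tri(t,p,s,q))
E
python3 m2.py
```

```text
ring (array([570.67870792, 107.14542582,  93.65796096]), 776, np.float64(0.913659793814433)) (array([571.75846832, 108.41493391,  93.71690684]), 486, np.float64(0.823045267489712))
pan z 0 [497.24084049 292.00200263  77.10526929]
pan z 30 [493.63064778 285.60076637  75.42725729]
[176 238] [233 294]
pan z 0 [506.61337834 311.84073819  94.84279353]
pan z 30 [487.25643622 267.27324852  90.81006328]
[238 192] [290 227]
L [366.4 234. ] [371.5 264.6] [ 559.644353   -134.36618774   66.64500836]
R [444.7 254.1] [409.6 328.9] [ 502.6075366  -330.06531255   67.47624225]
```

Request:
drive_tool --motion '[{"fingers": 0, "linear": [0, 0, 0.01], "twist": 0.112}, {"fingers": 0, "linear": [0, 0, 0.01], "twist": 0.112}, {"fingers": 0, "linear": [0, 0, 0.01], "twist": 0.112}, {"fingers": 0, "linear": [0, 0, 0.01], "twist": 0.112}, {"fingers": 0, "linear": [0, 0, 0.01], "twist": 0.112}]'

```text
clock: 0.52
eef_pos: [238.4, 604.3, 157.4]
tool_rot: [-3.141, 0.0, 2.2]
force: [-0.3, 0.8, -0.6]
width: 25.6
gripper_force: 0.0
```

Request:
drive_tool --motion '[{"fingers": 0, "linear": [0, 0, 0.01], "twist": 0.112}, {"fingers": 0, "linear": [0, 0, 0.01], "twist": 0.112}, {"fingers": 0, "linear": [0, 0, 0], "twist": 0}]'

```text
clock: 0.77
eef_pos: [237.5, 603.0, 135.7]
tool_rot: [-3.138, 0.004, 1.979]
force: [-0.3, 0.2, 0.5]
width: 0.2
gripper_force: 0.0
```

Request:
drive_tool --motion '[{"fingers": 0, "linear": [-0.03, 0.0075, 0], "twist": 0}, {"fingers": 0, "linear": [-0.03, 0.0075, 0], "twist": 0}, {"fingers": 0, "linear": [-0.03, 0.0075, 0], "twist": 0}, {"fingers": 0, "linear": [-0.03, 0.0075, 0], "twist": 0}, {"fingers": 0, "linear": [-0.03, 0.0075, 0], "twist": 0}]'

```text
clock: 1.18
eef_pos: [333.6, 481.1, 138.7]
tool_rot: [3.141, -0.0, 1.986]
force: [1.1, 0.4, -0.9]
width: 0.2
gripper_force: 0.0
```

Request:
drive_tool --motion '[{"fingers": 0, "linear": [-0.03, 0.0075, 0], "twist": 0}, {"fingers": 0, "linear": [-0.03, 0.0075, 0], "twist": 0}, {"fingers": 0, "linear": [-0.03, 0.0075, 0], "twist": 0}, {"fingers": 0, "linear": [-0.03, 0.0075, 0], "twist": 0}, {"fingers": 0, "linear": [-0.03, 0.0075, 0], "twist": 0}]'

```text
clock: 1.6
eef_pos: [428.0, 358.5, 138.8]
tool_rot: [3.141, -0.0, 1.985]
force: [0.6, 1.2, -0.4]
width: -0.3
gripper_force: 0.0
```

Request:
drive_tool --motion '[{"fingers": 0, "linear": [-0.03, 0.0075, 0], "twist": 0}, {"fingers": 0, "linear": [-0.03, 0.0075, 0], "twist": 0}, {"fingers": 0, "linear": [-0.03, 0.0075, 0], "twist": 0}, {"fingers": 0, "linear": [-0.03, 0.0075, 0], "twist": 0}, {"fingers": 0, "linear": [0, 0, 0], "twist": 0}]'

```text
clock: 2.02
eef_pos: [507.8, 254.1, 139.2]
tool_rot: [3.139, 0.005, 1.975]
force: [0.9, 0.6, 0.4]
width: -0.0
gripper_force: 0.0
```

Request:
drive_tool --motion '[{"fingers": 0, "linear": [0, 0, 0.03], "twist": 0}, {"fingers": 0, "linear": [0, 0, 0.03], "twist": 0}, {"fingers": 0, "linear": [0, 0, 0.02], "twist": 0}, {"fingers": 0, "linear": [0, 0, 0.01], "twist": 0}, {"fingers": 0, "linear": [0, 0, 0], "twist": 0}]'

```text
clock: 2.43
eef_pos: [501.1, 261.1, 46.5]
tool_rot: [-3.138, 0.0, 1.984]
force: [-0.7, -0.4, -0.1]
width: -0.1
gripper_force: 0.0
```

Request:
drive_tool --motion '[{"fingers": 0, "linear": [0, 0, 0.015], "twist": 0}, {"fingers": 0, "linear": [0, 0, 0.01], "twist": 0}, {"fingers": 0, "linear": [0, 0, 0.01], "twist": 0}, {"fingers": 0, "linear": [0, 0, 0], "twist": 0}]'

```text
clock: 2.77
eef_pos: [501.8, 261.4, 12.3]
tool_rot: [-3.14, -0.0, 1.983]
force: [-0.0, -0.1, 0.5]
width: 0.0
gripper_force: 0.0
```

```bash
python3 -c "
from h import *
d=grab('top');cv2.imwrite('pics/t1.png',cv2.resize(d['color'][180:320,150:330],None,fx=4,fy=4))
s=monitor.read_state();print(s['eef_pos'],s['tool_rot'],s['force'])"
```

```text
[502.18462093 261.48914993  12.98695577] [-3.14045161e+00 -5.37546207e-06  1.98228107e+00] [-0.05521094  0.24309989  0.21535784]
```

View pics/t1.png

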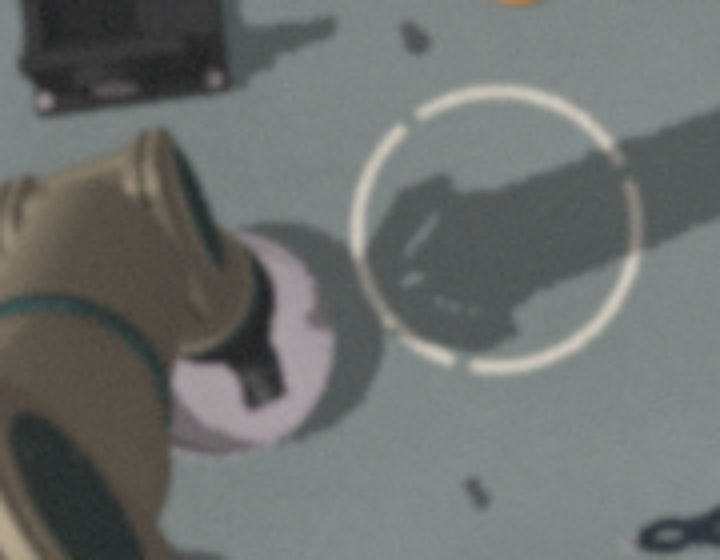

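Request:
drive_tool --motion '[{"fingers": 0, "linear": [-0.012, 0.001, 0], "twist": 0}, {"fingers": 0, "linear": [-0.01, 0, 0], "twist": 0}, {"fingers": 0, "linear": [-0.006, 0, 0], "twist": 0}, {"fingers": 0, "linear": [-0.006, 0, 0], "twist": 0}, {"fingers": 0, "linear": [-0.01, 0, 0], "twist": 0}]'

```text
clock: 3.23
eef_pos: [521.4, 221.4, 13.6]
tool_rot: [3.141, -0.001, 1.982]
force: [0.7, -0.1, -0.9]
width: -0.3
gripper_force: 0.0
```

Request:
drive_tool --motion '[{"fingers": 0, "linear": [-0.01, 0, 0], "twist": 0}, {"fingers": 0, "linear": [-0.01, 0, 0], "twist": 0}, {"fingers": 0, "linear": [-0.01, 0, 0], "twist": 0}, {"fingers": 0, "linear": [-0.01, 0, 0], "twist": 0}, {"fingers": 0, "linear": [-0.01, 0, 0], "twist": 0}]'

```text
clock: 3.65
eef_pos: [541.5, 174.7, 13.3]
tool_rot: [-3.142, 0.0, 1.981]
force: [0.3, 0.6, 0.3]
width: -0.2
gripper_force: 0.0
```

Request:
drive_tool --motion '[{"fingers": 0, "linear": [-0.01, 0, 0], "twist": 0}, {"fingers": 0, "linear": [-0.01, 0, 0], "twist": 0}, {"fingers": 0, "linear": [-0.01, 0, 0], "twist": 0}, {"fingers": 0, "linear": [-0.01, 0, 0], "twist": 0}, {"fingers": 0, "linear": [-0.01, 0, 0], "twist": 0}]'

```text
clock: 4.07
eef_pos: [561.4, 129.1, 13.3]
tool_rot: [-3.142, -0.0, 1.982]
force: [0.9, -0.3, -0.4]
width: 0.1
gripper_force: 0.0
```

Request:
drive_tool --motion '[{"fingers": 0, "linear": [-0.01, 0, 0], "twist": 0}, {"fingers": 0, "linear": [-0.01, 0, 0], "twist": 0}, {"fingers": 0, "linear": [-0.01, 0, 0], "twist": 0}, {"fingers": 0, "linear": [-0.005, 0, 0], "twist": 0}, {"fingers": 0, "linear": [0, 0, 0], "twist": 0}]'

```text
clock: 4.48
eef_pos: [575.8, 95.9, 13.3]
tool_rot: [3.141, 0.001, 1.979]
force: [0.4, 0.6, 0.4]
width: -0.1
gripper_force: 0.0
```

```bash
python3 -c "
from h import *
import pickle
D={n:grab(n) for n in('top','side')};pickle.dump(D,open('d1.pkl','wb'))
a=cv2.resize(D['top']['color'][180:300,180:340],None,fx=2.5,fy=2.5);b=cv2.resize(D['side']['color'][180:300,230:390],None,fx=2.5,fy=2.5)
cv2.imwrite('pics/t2.png',np.hstack([a,b]))
s=monitor.read_state();print(s['eef_pos'],s['tool_rot'],s['force'])"
```

```text
[574.87974689  98.09355915  13.24348575] [-3.14145869e+00 -5.57509691e-04  1.98161945e+00] [0.06088026 0.67300623 0.10415198]
```

View pics/t2.png

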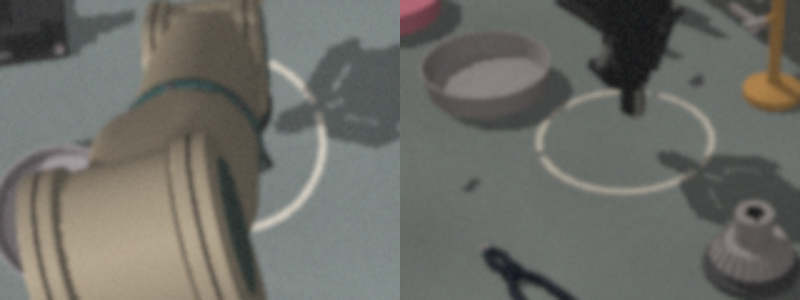

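```bash
python3 -c "
from m2 import *
D1=pickle.load(open('d1.pkl','rb'))
for n in('top','side'):print(n,[np.round(proj(D1[n],p),1) for p in((575,98,13),(575,98,45),(502,261.4,13),(493.6,285.6,0))])
h0=comp(D['side'],(265,212),(225,180,305,240));h1=comp(D1['side'],(265,212),(225,180,305,240));print(h0.min(0),h0.max(0),h1.min(0),h1.max(0))
s=D1['side']
w=grab('wrist','w2.png')
for z in(0,13,30,45,60): print(z,ray(s,322,224,z), ray(s,322,224,z))
print(tri(D1['side'],(252,0),D1['top'],(0,0)) if 0 else '')
for X in((493.6,285.6),(501,300)): print(np.round(proj(s,(*X,30)),1),np.round(proj(s,(*X,0)),1))
"
```

```text
top [array([276.8, 234. ]), array([275.8, 231.8]), array([215.2, 262.8]), array([207. , 266.8])]
side [array([322.7, 232.4]), array([322.6, 222.5]), array([270.8, 212.9]), array([264.8, 213.7])]
[238 192] [290 227] [238 192] [290 227]
0 [604.87678848 149.70163186   0.        ] [604.87678848 149.70163186   0.        ]
13 [594.76535763 133.24729796  13.        ] [594.76535763 133.24729796  13.        ]
30 [581.54271729 111.73009208  30.        ] [581.54271729 111.73009208  30.        ]
45 [569.8756817  92.7443222  45.       ] [569.8756817  92.7443222  45.       ]
60 [558.2086461   73.75855231  60.        ] [558.2086461   73.75855231  60.        ]

[263.9 204.9] [264.8 213.7]
[264. 202.] [264.9 210.8]
```

View pics/w2.png

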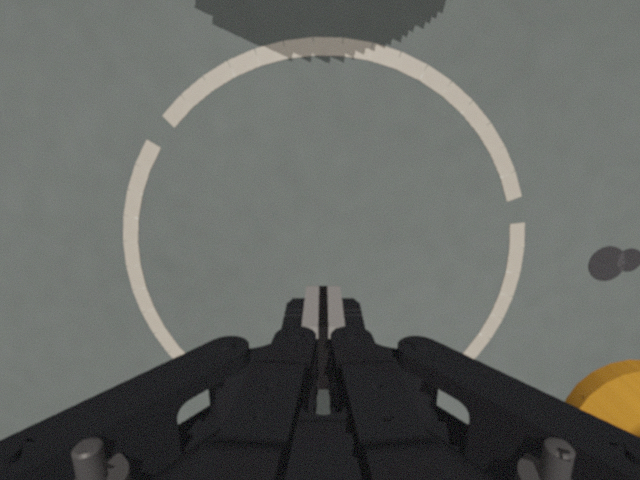

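The wrist view shows shut fingertips at about (323,290), over the empty ring. The pan never moved, and the tip looks higher than the reported TCP. I'll triangulate it.

```bash
python3 -c "
from m2 import *
D1=pickle.load(open('d1.pkl','rb'));s=D1['side'];w=grab('wrist')
print('wcam',-np.array(w['R']).T@np.array(w['t']).ravel(), 'fk tcp proj',proj(w,monitor.read_state()['eef_pos']))
print('ring wrist pts',ray(w,323,47,0),ray(w,131,235,0),ray(w,516,225,0))
g=s['color'][:,:,:].sum(2)//3
for v in range(214,236): print(v,g[v,308:338:2])
for q in((322,225),(322,227)): print(tri(s,q,w,(323,288)))
"
```

```text
wcam [547.25314715 157.99104515 179.07908021] fk tcp proj [326.48346508 284.60453142]
ring wrist pts [531.96938178 192.68888715   0.        ] [479.94838256  79.80861386   0.        ] [647.82642023 158.43074825   0.        ]
214 [107 105  81  50  36  31  28  31  28  47  87 107 107 106 109]
215 [109 113 105  99  79  49  29  31  37  54  94 112 108 107 109]
216 [125 130 133 136 126  74  31  29  53  62 108 115 110 114 112]
217 [146 145 140 139 127  76  26  30  62  65 106 115 109 132 126]
218 [142 133 123 119 112  62  31  34  65  63  96 110 112 138 142]
219 [119 113 111 110 104  65  25  28  63  64  90 108 110 127 138]
220 [107 106 107 105 102  63  29  35  65  67  89 104 109 113 119]
221 [106 105 107 106 106  66  28  36  65  63  87 107 106 110 109]
222 [105 106 107 108 105  67  30  28  65  68  93 105 107 107 107]
223 [107 107 105 106 106  69  34  36  62  67  94 110 109 107 108]
224 [105 107 105 106 108  82  39  30  65  71  98 107 107 106 109]
225 [107 105 105 108 106  95  67  46  68  75 103 106 110 107 108]
226 [105 106 107 108 108 104  92  74  83  91 103 109 109 106 109]
227 [107 107 106 108 107 107 103  96  96 102 108 112 108 107 110]
228 [108 105 105 108 109 107 105 104 105 105 107 106 110 109 110]
229 [106 107 104 105 107 105 107 106 108 108 110 108 107 110 110]
230 [106 108 109 106 104 106 107 105 106 106 109 109 107 109 109]
231 [107 108 108 106 107 104 107 107 108 107 106 110 109 109 108]
232 [107 106 105 105 106 108 104 106 108 105 105 105 111 108 109]
233 [106 106 106 106 107 108 105 105 107 107 110 109 108 110 111]
234 [104 104 106 107 106 105 107 107 110 108 109 107 108 110 108]
235 [107 106 106 108 108 107 107 108 107 108 108 108 110 111 110]
[573.58317685 102.90986925  33.76908926]
[573.41109918 101.4295696   28.53299541]
```

The fingertips stand about 18 mm higher than the reported TCP: the side and wrist views put the tip at z≈31 where the state says 13. That explains the fingers passing over the 30 mm rim. I'll go back and descend lower, watching the force.

Request:
drive_tool --motion '[{"fingers": 0, "linear": [0, 0, -0.025], "twist": 0}, {"fingers": 0, "linear": [0, 0, -0.025], "twist": 0}, {"fingers": 0, "linear": [0.03, 0, 0], "twist": 0}, {"fingers": 0, "linear": [0.03, 0, 0], "twist": 0}, {"fingers": 0, "linear": [0.03, 0, 0], "twist": 0}]'

```text
clock: 5.1
eef_pos: [538.7, 181.9, 63.9]
tool_rot: [3.14, -0.0, 1.981]
force: [-0.4, 1.3, 0.1]
width: -0.2
gripper_force: 0.0
```

Request:
drive_tool --motion '[{"fingers": 0, "linear": [0.03, 0, 0], "twist": 0}, {"fingers": 0, "linear": [0.03, 0, 0], "twist": 0}, {"fingers": 0, "linear": [0.03, 0, 0], "twist": 0}, {"fingers": 0, "linear": [0, 0, 0], "twist": 0}, {"fingers": 0, "linear": [0, 0, 0], "twist": 0}]'

```text
clock: 5.52
eef_pos: [501.3, 266.2, 63.2]
tool_rot: [-3.141, -0.002, 1.988]
force: [0.3, -0.7, 0.1]
width: 0.1
gripper_force: 0.0
```

Request:
drive_tool --motion '[{"fingers": 0, "linear": [0, 0, 0.025], "twist": 0}, {"fingers": 0, "linear": [0, 0, 0.025], "twist": 0}, {"fingers": 0, "linear": [0, 0, 0.008], "twist": 0}, {"fingers": 0, "linear": [0, 0, 0.006], "twist": 0}, {"fingers": 0, "linear": [0, 0, 0], "twist": 0}]'

```text
clock: 5.93
eef_pos: [502.9, 261.8, -1.5]
tool_rot: [-3.14, 0.001, 1.981]
force: [0.6, -0.3, 0.2]
width: 0.2
gripper_force: 0.0
```

```bash
python3 -c "
from m2 import *
s=monitor.read_state();print(s['eef_pos'],s['tool_rot'],s['force'])
w=grab('wrist','w3.png');print(proj(w,s['eef_pos']),-np.array(w['R']).T@np.array(w['t']).ravel())"
```

```text
[502.86404033 261.76128513  -1.4849218 ] [-3.13973636e+00  5.44559122e-04  1.98069497e+00] [ 0.61257091 -0.26992791  0.15672996]
[326.36127368 285.11427445] [475.69231044 321.48978995 164.26706685]
```

View pics/w3.png

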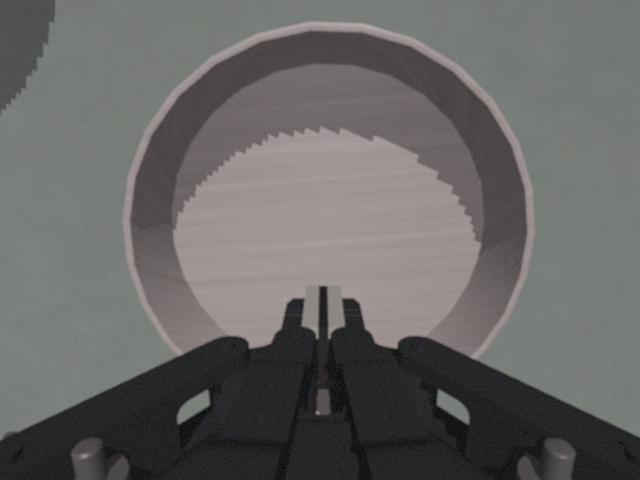

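The wrist view shows the shut fingers well inside the grey pan (rim spanning 125–533 px), centred, with about 18 mm of height offset confirmed. I'll go down another 6 mm, then push.

Request:
drive_tool --motion '[{"fingers": 0, "linear": [0, 0, 0.006], "twist": 0}, {"fingers": 0, "linear": [-0.01, 0.001, 0], "twist": 0}, {"fingers": 0, "linear": [-0.01, 0, 0], "twist": 0}, {"fingers": 0, "linear": [-0.006, 0, 0], "twist": 0}, {"fingers": 0, "linear": [-0.006, 0, 0], "twist": 0}]'

```text
clock: 6.4
eef_pos: [517.7, 232.7, -6.2]
tool_rot: [3.141, 0.0, 1.98]
force: [-1.2, 2.1, -0.4]
width: 0.1
gripper_force: 1.6
```

Request:
drive_tool --motion '[{"fingers": 0, "linear": [-0.008, 0, 0], "twist": 0}, {"fingers": 0, "linear": [-0.01, 0, 0], "twist": 0}, {"fingers": 0, "linear": [-0.01, 0, 0], "twist": 0}, {"fingers": 0, "linear": [-0.01, 0, 0], "twist": 0}, {"fingers": 0, "linear": [-0.01, 0, 0], "twist": 0}]'

```text
clock: 6.82
eef_pos: [536.0, 190.5, -6.4]
tool_rot: [3.141, -0.002, 1.983]
force: [-2.4, 4.5, 4.3]
width: 0.5
gripper_force: 3.0
```

```bash
python3 -c "
from m2 import *
s=monitor.read_state();print(s['eef_pos'],s['tool_rot'],s['force'])
d=grab('side');h=comp(d,(272,212),(225,180,330,260));print(h.min(0),h.max(0))"
```

```text
[536.02884077 190.4528408   -6.3826151 ] [ 3.14115376e+00 -1.52358632e-03  1.98272869e+00] [-2.42872768  4.54801435  4.33107128]
[251 180] [329 240]
```

Request:
drive_tool --motion '[{"fingers": 0, "linear": [-0.01, 0, 0], "twist": 0}, {"fingers": 0, "linear": [-0.01, 0, 0], "twist": 0}, {"fingers": 0, "linear": [-0.01, 0, 0], "twist": 0}, {"fingers": 0, "linear": [-0.01, 0, 0], "twist": 0}, {"fingers": 0, "linear": [-0.01, 0, 0], "twist": 0}]'

```text
clock: 7.28
eef_pos: [555.7, 145.0, -6.4]
tool_rot: [3.142, -0.002, 1.983]
force: [-2.0, 5.4, 3.6]
width: -0.1
gripper_force: 3.3
```

Request:
drive_tool --motion '[{"fingers": 0, "linear": [-0.01, 0, 0], "twist": 0}, {"fingers": 0, "linear": [-0.01, 0, 0], "twist": 0}, {"fingers": 0, "linear": [-0.01, 0, 0], "twist": 0}, {"fingers": 0, "linear": [-0.01, 0, 0], "twist": 0}, {"fingers": 0, "linear": [-0.01, 0, 0], "twist": 0}]'

```text
clock: 7.7
eef_pos: [575.4, 99.4, -6.5]
tool_rot: [-3.141, -0.002, 1.983]
force: [-2.7, 5.5, 4.3]
width: 0.1
gripper_force: 3.5
```

Request:
drive_tool --motion '[{"fingers": 0, "linear": [-0.01, 0, 0], "twist": 0}, {"fingers": 0, "linear": [-0.008, 0, 0], "twist": 0}, {"fingers": 0, "linear": [-0.005, 0, 0], "twist": 0}, {"fingers": 0, "linear": [0, 0, 0], "twist": 0}]'

```text
clock: 8.03
eef_pos: [585.4, 76.2, -6.5]
tool_rot: [3.141, 0.0, 1.981]
force: [-1.4, 1.9, 2.4]
width: 0.1
gripper_force: 1.0
```

```bash
cat > pan.py <<'E'
from m2 import *
s=monitor.read_state();print(s['eef_pos'],s['tool_rot'][2],s['force'])
w=grab('wrist','w4.png');d=grab('side','s4.png')
im=cv2.GaussianBlur(w['color'],(5,5),0).astype(int)
m=((im[...,2]-im[...,1]>0)&(im.max(2)>40)).astype(np.uint8); m[400:]=0
m=cv2.morphologyEx(m,cv2.MORPH_OPEN,np.ones((5,5)))
n,l,st,_=cv2.connectedComponentsWithStats(m);k=1+np.argmax(st[1:,4]);print('comp',st[k])
h=cv2.convexHull(max(cv2.findContours((l==k).astype(np.uint8),0,1)[0],key=cv2.contourArea))[:,0]
h=h[h[:,1]<300]
P=np.array([ray(w,u,v,30)[:2] for u,v in h])
r=least_squares(lambda p:np.hypot(*(P-p[:2]).T)-75,[560,120],loss='cauchy',f_scale=2);c=r.x
print('pan',c,'off ring',c-[571,107.7],'resid',np.abs(r.fun).mean())
a=cv2.resize(w['color'],(400,300));b=cv2.resize(d['color'][170:290,230:390],(400,300))
cv2.imwrite('pics/p4.png',np.hstack([a,b]))
E
python3 pan.py
```

```text
[585.40132811  76.22772901  -6.48496861] 1.9805751471577304 [-1.35374707  1.8774036   2.39884154]
comp [    88      0    471    359 142079]
pan [560.95329947 117.9877361 ] off ring [-10.04670053  10.2877361 ] resid 5.244171088319752
```

View pics/p4.png

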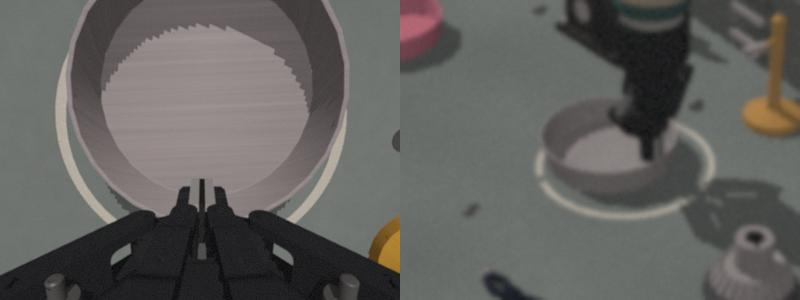

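The left panel (wrist view) shows the fingers against the pan's inner leading wall. The right panel (side view) shows the pan mostly in the ring, still about 20 mm short at the far left. I'll refit without the image-border points.

```bash
sed -i 's/h=h\[h\[:,1\]<300\]/h=h[(h[:,1]<270)\&(h[:,1]>6)]/; s/-75,\[560,120\]/-75*(1),[560,120]/' pan.py; sed -i 's/^c=.*//' pan.py; python3 pan.py
```

```text
[585.30637292  76.28258785  -6.72003421] 1.9811840232618818 [0.33202808 0.56244885 1.34760007]
comp [    88      0    472    359 142470]
pan [563.76500258 128.83348759] off ring [-7.23499742 21.13348759] resid 3.4969721827288183
```

Request:
drive_tool --motion '[{"fingers": 0, "linear": [-0.006, 0, 0], "twist": 0}, {"fingers": 0, "linear": [-0.007, 0, 0], "twist": 0}, {"fingers": 0, "linear": [-0.006, 0, 0], "twist": 0}, {"fingers": 0, "linear": [-0.003, 0, 0], "twist": 0}, {"fingers": 0, "linear": [0, 0, 0], "twist": 0}]'

```text
clock: 8.65
eef_pos: [594.1, 55.7, -6.9]
tool_rot: [-3.141, 0.001, 1.98]
force: [-0.6, 0.2, 0.7]
width: 0.2
gripper_force: 0.4
```

Request:
drive_tool --motion '[{"fingers": 0, "linear": [0.005, 0, 0], "twist": 0}, {"fingers": 0, "linear": [0.01, 0, -0.02], "twist": 0}, {"fingers": 0, "linear": [0, 0, -0.03], "twist": 0}, {"fingers": 0, "linear": [0, 0, -0.04], "twist": 0}, {"fingers": 0, "linear": [0, 0, -0.04], "twist": 0}]'

```text
clock: 9.07
eef_pos: [587.0, 70.3, 123.9]
tool_rot: [-3.139, 0.001, 1.982]
force: [1.2, 0.6, 0.1]
width: -0.0
gripper_force: 0.0
```

```bash
python3 pan.py; python3 -c "
import cv2;cv2.imwrite('pics/x.png',cv2.imread('pics/w4.png'))"
```

```text
[587.02038038  70.3461929  123.92966261] 1.9817723768088344 [1.15045961 0.59473492 0.12715442]
comp [  193    54   262   287 46354]
pan [556.25874345 103.67258957] off ring [-14.74125655  -4.02741043] resid 9.395854005030634
```

Request:
drive_tool --motion '[{"fingers": 1, "linear": [-0.029, -0.018, 0], "twist": 0}, {"fingers": 1, "linear": [-0.029, -0.018, 0], "twist": 0}, {"fingers": 1, "linear": [-0.03, -0.018, 0], "twist": 0}, {"fingers": 1, "linear": [-0.03, -0.018, 0], "twist": 0}, {"fingers": 1, "linear": [-0.029, -0.018, 0], "twist": 0}]'

```text
clock: 9.58
eef_pos: [563.6, -102.1, 123.2]
tool_rot: [-3.141, 0.001, 1.982]
force: [0.6, -0.3, -0.1]
width: 60.9
gripper_force: 0.0
```

Request:
drive_tool --motion '[{"fingers": 1, "linear": [-0.029, -0.017, 0], "twist": 0}, {"fingers": 1, "linear": [0, 0, 0], "twist": 0}, {"fingers": 1, "linear": [0, 0, 0], "twist": 0}]'

```text
clock: 9.83
eef_pos: [559.3, -136.9, 123.1]
tool_rot: [-3.14, 0.002, 1.976]
force: [-0.1, 0.5, -0.1]
width: 85.6
gripper_force: 0.0
```

```bash
python3 -c "
from m2 import *
s=monitor.read_state();print(s['eef_pos'],s['tool_rot'][2],s['force'],s['width'])
w=grab('wrist');d=grab('side');t=grab('top');pickle.dump(dict(wrist=w,side=d,top=t),open('d5.pkl','wb'))
a=cv2.resize(w['color'],(400,300));b=cv2.resize(d['color'][180:330,250:450],(400,300));c=cv2.resize(t['color'][180:300,200:360],(400,300))
cv2.imwrite('pics/p5.png',np.vstack([np.hstack([a,b]),np.hstack([c,c*0])]))
for n,e in(('top',t),('wrist',w)): print(n,proj(e,(559.6,-134.4,66)),proj(e,s['eef_pos']))"
```

```text
[ 559.25995478 -136.93420245  123.09574348] 1.975943402210429 [-0.09654993  0.50378302 -0.05715024] 85.55926220870428
top [366.41909877 233.9993807 ] [369.66125371 230.04317384]
wrist [327.86974235 246.76256442] [326.33208394 285.12879052]
```

View pics/p5.png

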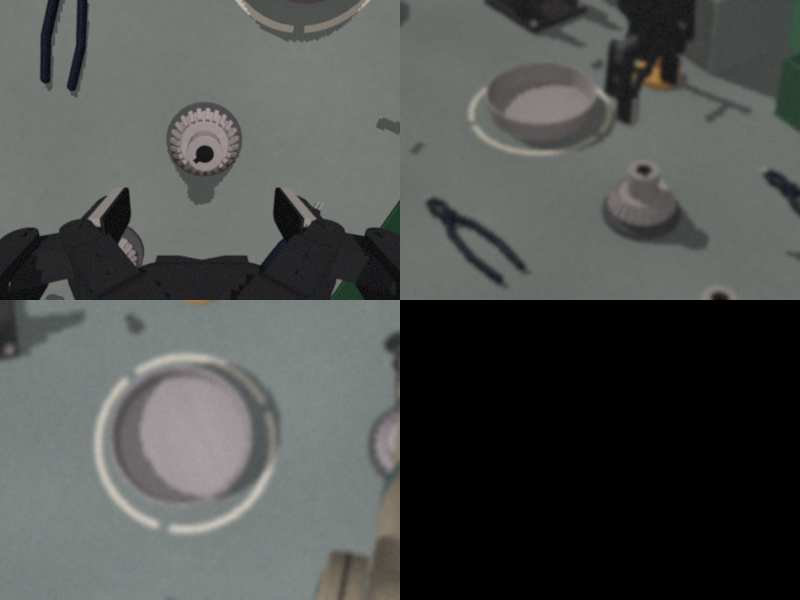

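The pan sits inside the ring (top crop, lower left) but perhaps high towards +x. Gear L's bore is at wrist pixel (326,246), within 2 px of where I predicted it. I'll measure the pan from the clear top view.

```bash
python3 -c "
from m2 import *
t=pickle.load(open('d5.pkl','rb'))['top']
for thr in(0,2):
  h=comp(t,(276,236),(236,198,316,276),thr)
  P=np.array([ray(t,u,v,30)[:2] for u,v in h])
  for R in(None,75):
    r=least_squares(lambda p:np.hypot(*(P-p[:2]).T)-(R or p[2]),[567,107,75],loss='cauchy',f_scale=2);print(thr,r.x,np.abs(r.fun).mean(),h.min(0),h.max(0))
print(ring(t,(234,195,316,277)))
g=t['color'].astype(int)
print('col',[(v,*g[v,262]) for v in range(196,220)])
print('row',[(u,*g[240,u]) for u in range(234,256)])
"
```

```text
0 [579.2320404  111.97379814  80.46201731] 2.2301760007583646 [239 202] [300 262]
0 [573.45816856 108.97796871  75.        ] 5.067489342330616 [239 202] [300 262]
2 [573.35470444 107.94102543  73.63730237] 0.5137195625998566 [245 207] [300 261]
2 [573.4981886  107.38668026  75.        ] 1.314351791585407 [245 207] [300 261]
(array([570.86094874, 106.78007326,  94.11059398]), 656, np.float64(0.8932926829268293))
col [(196, np.int64(131), np.int64(133), np.int64(126)), (197, np.int64(128), np.int64(129), np.int64(121)), (198, np.int64(132), np.int64(133), np.int64(127)), (199, np.int64(131), np.int64(133), np.int64(124)), (200, np.int64(128), np.int64(130), np.int64(120)), (201, np.int64(128), np.int64(130), np.int64(123)), (202, np.int64(139), np.int64(144), np.int64(139)), (203, np.int64(160), np.int64(167), np.int64(169)), (204, np.int64(180), np.int64(190), np.int64(193)), (205, np.int64(179), np.int64(188), np.int64(192)), (206, np.int64(163), np.int64(169), np.int64(169)), (207, np.int64(144), np.int64(147), np.int64(143)), (208, np.int64(132), np.int64(131), np.int64(132)), (209
[... 993 characters left out ...]
27), np.int64(129), np.int64(124)), (243, np.int64(131), np.int64(131), np.int64(124)), (244, np.int64(133), np.int64(131), np.int64(131)), (245, np.int64(118), np.int64(115), np.int64(120)), (246, np.int64(91), np.int64(89), np.int64(94)), (247, np.int64(84), np.int64(82), np.int64(86)), (248, np.int64(92), np.int64(89), np.int64(95)), (249, np.int64(103), np.int64(97), np.int64(106)), (250, np.int64(104), np.int64(103), np.int64(106)), (251, np.int64(103), np.int64(99), np.int64(104)), (252, np.int64(106), np.int64(104), np.int64(107)), (253, np.int64(103), np.int64(101), np.int64(104)), (254, np.int64(104), np.int64(105), np.int64(108)), (255, np.int64(107), np.int64(102), np.int64(108))]
```

The pan is within 3 mm of the ring centre. Next is gear L.

Request:
drive_tool --motion '[{"fingers": 1, "linear": [0.002, 0.001, 0.025], "twist": 0}, {"fingers": 1, "linear": [0, 0, 0.025], "twist": 0}, {"fingers": 1, "linear": [0, 0, 0.025], "twist": 0}, {"fingers": 1, "linear": [0, 0, 0.015], "twist": 0}, {"fingers": 1, "linear": [0, 0, 0], "twist": 0}]'

```text
clock: 10.4
eef_pos: [558.0, -128.4, 30.1]
tool_rot: [-3.137, -0.004, 1.985]
force: [-0.6, -0.3, -0.1]
width: 85.2
gripper_force: 0.0
```

Request:
drive_tool --motion '[{"fingers": 1, "linear": [0, 0, 0.01], "twist": 0}, {"fingers": 1, "linear": [0, 0, 0.005], "twist": 0}, {"fingers": 1, "linear": [0, 0, 0], "twist": 0}]'

```text
clock: 10.65
eef_pos: [560.3, -130.5, 18.0]
tool_rot: [-3.141, -0.0, 1.983]
force: [-0.3, -0.2, -0.4]
width: 85.4
gripper_force: 0.0
```

```bash
python3 -c "
from m2 import *
s=monitor.read_state();print(s['eef_pos'],s['tool_rot'][2],s['force'],s['width'])
w=grab('wrist','w6.png');print(proj(w,(559.6,-134.4,66)),dark(w,tuple(int(a) for a in proj(w,(559.6,-134.4,66))),14))"
```

```text
[ 560.32541078 -130.45469057   17.99396538] 1.9826635741473235 [-0.30900427 -0.2027687  -0.39228758] 85.40033657141765
[320.98997671 345.67626517] (np.float64(320.30682207747685), np.float64(346.4055536510113))
```

Request:
drive_tool --motion '[{"fingers": 1, "linear": [-0.003, -0.002, 0], "twist": 0}, {"fingers": 1, "linear": [0, 0, 0], "twist": 0}, {"fingers": 0.2, "linear": [0, 0, 0], "twist": 0}, {"fingers": 0, "linear": [0, 0, 0], "twist": 0}, {"fingers": 0, "linear": [0, 0, 0], "twist": 0}]'

```text
clock: 11.12
eef_pos: [559.8, -134.6, 18.6]
tool_rot: [3.141, 0.0, 1.982]
force: [0.0, -0.4, -0.3]
width: 51.5
gripper_force: 0.0
```

Request:
drive_tool --motion '[{"fingers": 0, "linear": [0, 0, 0], "twist": 0}, {"fingers": 0, "linear": [0, 0, 0], "twist": 0}, {"fingers": 0, "linear": [0, 0, 0], "twist": 0}, {"fingers": 0, "linear": [0, 0, 0], "twist": 0}, {"fingers": 0, "linear": [0, 0, 0], "twist": 0}]'

```text
clock: 11.53
eef_pos: [560.3, -134.5, 18.9]
tool_rot: [3.14, 0.001, 1.982]
force: [-0.3, 0.6, 6.2]
width: 34.2
gripper_force: 59.7
```

Request:
drive_tool --motion '[{"fingers": 0, "linear": [0, 0, -0.006], "twist": 0}, {"fingers": 0, "linear": [0, 0, -0.012], "twist": 0}, {"fingers": 0, "linear": [0, 0, -0.012], "twist": 0}, {"fingers": 0, "linear": [0, 0, -0.008], "twist": 0}, {"fingers": 0, "linear": [0, 0, 0], "twist": 0}]'

```text
clock: 11.95
eef_pos: [561.2, -135.1, 58.6]
tool_rot: [3.138, 0.002, 1.982]
force: [-0.2, -0.4, -3.6]
width: 34.0
gripper_force: 60.2
```

Request:
drive_tool --motion '[{"fingers": 0, "linear": [0, 0, 0], "twist": 0}, {"fingers": 0, "linear": [0, 0, 0], "twist": 0}, {"fingers": 0, "linear": [0, 0, 0], "twist": 0}, {"fingers": 0, "linear": [0, 0, 0], "twist": 0}, {"fingers": 0, "linear": [0, 0, 0], "twist": 0}]'

```text
clock: 12.37
eef_pos: [559.3, -134.6, 55.8]
tool_rot: [-3.141, -0.001, 1.982]
force: [-0.1, 0.2, -3.1]
width: 33.9
gripper_force: 60.2
```

```bash
cat > f.py <<'E'
from m2 import *
F=[];T=[]
for i in range(10): s=monitor.read_state();F.append(s['force']);T.append(s['tau']);w=grab('wrist' if i else 'side','f.png')
print(np.mean(F,0),np.std(F,0),s['eef_pos'],s['width'],s['gripper_force']);print(np.mean(T,0).round(2))
E
python3 f.py
```

```text
[ 0.06330376  0.13010269 -3.39327622] [0.17161621 0.47999403 0.53951053] [ 559.62328193 -134.62376656   56.28848036] 34.39216333306221 60.18034100532532
[-0.000e+00 -5.612e+01  1.740e+00 -1.289e+01  1.000e-02  1.000e-02
  0.000e+00]
```

3.4 N, so about 0.35 kg. Set it back down and try the other.

Request:
drive_tool --motion '[{"fingers": 0, "linear": [0, 0, 0.012], "twist": 0}, {"fingers": 0, "linear": [0, 0, 0.012], "twist": 0}, {"fingers": 0, "linear": [0, 0, 0.007], "twist": 0}, {"fingers": 0, "linear": [0, 0, 0.004], "twist": 0}, {"fingers": 0, "linear": [0, 0, 0.002], "twist": 0}]'

```text
clock: 13.28
eef_pos: [558.1, -134.2, 18.8]
tool_rot: [-3.139, -0.002, 1.982]
force: [-7.1, 1.8, 20.7]
width: 34.1
gripper_force: 62.3
```

Request:
drive_tool --motion '[{"fingers": 0, "linear": [0, 0, 0.001], "twist": 0}, {"fingers": 0, "linear": [0, 0, 0], "twist": 0}, {"fingers": 0, "linear": [0, 0, 0], "twist": 0}]'

```text
clock: 13.53
eef_pos: [558.2, -134.2, 18.9]
tool_rot: [-3.139, -0.002, 1.982]
force: [-4.0, 2.9, 7.5]
width: 34.1
gripper_force: 61.4
```

Request:
drive_tool --motion '[{"fingers": 1, "linear": [0, 0, 0], "twist": 0}, {"fingers": 1, "linear": [0, 0, 0], "twist": 0}, {"fingers": 1, "linear": [0, 0, 0], "twist": 0}, {"fingers": 1, "linear": [0, 0, 0], "twist": 0}, {"fingers": 1, "linear": [0, 0, 0], "twist": 0}]'

```text
clock: 13.95
eef_pos: [559.9, -134.7, 18.2]
tool_rot: [3.141, 0.0, 1.982]
force: [-0.1, 0.1, -0.3]
width: 85.2
gripper_force: 0.0
```

Request:
drive_tool --motion '[{"fingers": 1, "linear": [0, 0, -0.015], "twist": 0}, {"fingers": 1, "linear": [0, 0, -0.03], "twist": 0}, {"fingers": 1, "linear": [0, 0, -0.03], "twist": 0}, {"fingers": 1, "linear": [0, 0, -0.03], "twist": 0}, {"fingers": 1, "linear": [0, 0, 0], "twist": 0}]'

```text
clock: 14.37
eef_pos: [563.7, -135.7, 128.8]
tool_rot: [3.133, 0.006, 1.982]
force: [1.3, -0.1, -0.7]
width: 85.2
gripper_force: 0.0
```

```bash
python3 f.py; python3 -c "
from m2 import *
w=grab('wrist','w7.png');p=proj(w,(559.6,-134.4,66));q=dark(w,tuple(int(round(a)) for a in p),16);print(p,q,ray(w,*q,66))
s=grab('side','s7.png');p=proj(s,(559.6,-134.4,66));print(p,dark(s,tuple(int(round(a)) for a in p)))
"
```

```text
[-0.00828334  0.28074844  0.02914878] [0.74979193 0.31937112 0.37696658] [ 558.98444106 -134.51737683  122.25660641] 85.50084860352663 0.0
[-2.000e-02 -5.257e+01  1.670e+00 -1.500e+01  1.000e-02  9.000e-02
 -0.000e+00]
[326.53990681 250.87360143] (np.float64(322.9861685214626), np.float64(249.25961844197138)) [ 557.21830805 -134.32692511   66.        ]
[371.43676942 264.87349417] (np.float64(370.6159961455071), np.float64(264.977354854252))
```

Request:
drive_tool --motion '[{"fingers": 1, "linear": [-0.0224, -0.0186, 0], "twist": 0}, {"fingers": 1, "linear": [-0.0224, -0.0186, 0], "twist": 0}, {"fingers": 1, "linear": [-0.0224, -0.0186, 0], "twist": 0}, {"fingers": 1, "linear": [-0.0224, -0.0186, 0], "twist": 0}, {"fingers": 1, "linear": [-0.0224, -0.0186, 0], "twist": 0}]'

```text
clock: 15.38
eef_pos: [518.6, -275.7, 123.2]
tool_rot: [-3.141, -0.0, 1.982]
force: [0.5, -0.5, 0.5]
width: 85.6
gripper_force: 0.0
```

Request:
drive_tool --motion '[{"fingers": 1, "linear": [-0.0224, -0.0186, 0], "twist": 0}, {"fingers": 1, "linear": [-0.0224, -0.0186, 0], "twist": 0}, {"fingers": 1, "linear": [0, 0, 0.01], "twist": 0}, {"fingers": 1, "linear": [0, 0, 0.01], "twist": 0}, {"fingers": 1, "linear": [0, 0, 0], "twist": 0}]'

```text
clock: 15.8
eef_pos: [501.7, -328.7, 101.0]
tool_rot: [-3.14, -0.004, 1.982]
force: [0.6, 0.7, 0.3]
width: 85.4
gripper_force: 0.0
```

Request:
drive_tool --motion '[{"fingers": 1, "linear": [0, 0, 0], "twist": 0}, {"fingers": 1, "linear": [0, 0, 0], "twist": 0}]'

```text
clock: 15.97
eef_pos: [503.6, -328.7, 103.1]
tool_rot: [3.141, -0.001, 1.984]
force: [-0.0, -0.2, -0.3]
width: 85.6
gripper_force: 0.0
```

```bash
python3 -c "
from m2 import *
s=monitor.read_state();print(s['eef_pos'],s['tool_rot'],s['width'])
w=grab('wrist','w8.png');p=proj(w,(502.6,-330.1,66.5));q=dark(w,tuple(int(round(a)) for a in p),16);print(p,q,ray(w,*q,66.5))
"
```

```text
[ 503.63939899 -328.67311615  103.14682124] [ 3.14125131e+00 -1.02600938e-03  1.98415110e+00] 85.63588234147372
[323.00684329 262.32486579] (np.float64(321.96857816182245), np.float64(261.87305577376276)) [ 501.96452435 -330.08995349   66.5       ]
```

Request:
drive_tool --motion '[{"fingers": 1, "linear": [-0.001, -0.002, 0.025], "twist": 0}, {"fingers": 1, "linear": [0, 0, 0.025], "twist": 0}, {"fingers": 1, "linear": [0, 0, 0.02], "twist": 0}, {"fingers": 1, "linear": [0, 0, 0.01], "twist": 0}, {"fingers": 1, "linear": [0, 0, 0.005], "twist": 0}]'

```text
clock: 16.43
eef_pos: [501.2, -330.9, 17.1]
tool_rot: [-3.141, -0.002, 1.983]
force: [-0.1, -0.2, 1.2]
width: 85.6
gripper_force: 0.0
```

Request:
drive_tool --motion '[{"fingers": 1, "linear": [0, 0, 0], "twist": 0}, {"fingers": 1, "linear": [0, 0, 0], "twist": 0}]'

```text
clock: 16.6
eef_pos: [502.3, -332.3, 19.1]
tool_rot: [3.141, 0.001, 1.982]
force: [0.2, -0.3, -0.2]
width: 85.6
gripper_force: 0.0
```

Request:
drive_tool --motion '[{"fingers": 1, "linear": [0.002, 0.001, 0.001], "twist": 0}, {"fingers": 1, "linear": [0, 0, 0], "twist": 0}, {"fingers": 0, "linear": [0, 0, 0], "twist": 0}, {"fingers": 0, "linear": [0, 0, 0], "twist": 0}, {"fingers": 0, "linear": [0, 0, 0], "twist": 0}]'

```text
clock: 17.02
eef_pos: [501.8, -330.0, 17.7]
tool_rot: [3.141, 0.001, 1.982]
force: [-0.4, 0.2, -0.1]
width: 51.6
gripper_force: 0.0
```

Request:
drive_tool --motion '[{"fingers": 0, "linear": [0, 0, 0], "twist": 0}, {"fingers": 0, "linear": [0, 0, 0], "twist": 0}, {"fingers": 0, "linear": [0, 0, 0], "twist": 0}, {"fingers": 0, "linear": [0, 0, 0], "twist": 0}, {"fingers": 0, "linear": [0, 0, 0], "twist": 0}]'

```text
clock: 17.43
eef_pos: [502.7, -329.9, 18.0]
tool_rot: [3.14, 0.001, 1.982]
force: [1.3, 0.7, 4.5]
width: 34.2
gripper_force: 59.9
```

Request:
drive_tool --motion '[{"fingers": 0, "linear": [0, 0, -0.006], "twist": 0}, {"fingers": 0, "linear": [0, 0, -0.012], "twist": 0}, {"fingers": 0, "linear": [0, 0, -0.012], "twist": 0}, {"fingers": 0, "linear": [0, 0, -0.008], "twist": 0}, {"fingers": 0, "linear": [0, 0, 0], "twist": 0}]'

```text
clock: 17.85
eef_pos: [502.7, -330.9, 57.6]
tool_rot: [3.14, 0.003, 1.982]
force: [0.1, -0.3, -6.8]
width: 34.3
gripper_force: 60.5
```

Request:
drive_tool --motion '[{"fingers": 0, "linear": [0, 0, 0], "twist": 0}, {"fingers": 0, "linear": [0, 0, 0], "twist": 0}, {"fingers": 0, "linear": [0, 0, 0], "twist": 0}, {"fingers": 0, "linear": [0, 0, 0], "twist": 0}, {"fingers": 0, "linear": [0, 0, 0], "twist": 0}]'

```text
clock: 18.27
eef_pos: [501.2, -329.7, 54.8]
tool_rot: [-3.141, -0.001, 1.982]
force: [-0.2, -0.6, -6.8]
width: 34.1
gripper_force: 60.5
```

```bash
python3 f.py
```

```text
[-0.1411884  -0.04583956 -6.21515493] [0.5145452  0.41332181 0.35885934] [ 501.59173096 -329.87834885   55.30185213] 34.25042869598244 60.46828866004944
[ 0.000e+00 -5.994e+01  1.560e+00 -1.438e+01  1.000e-02  1.000e-02
 -0.000e+00]
```

R weighs 6.2 N against L's 3.4 N, so R is the heavier. I'll keep hold of it, lift it and carry it over the pan.

Request:
drive_tool --motion '[{"fingers": 0, "linear": [0, 0, -0.012], "twist": 0}, {"fingers": 0, "linear": [0, 0, -0.02], "twist": 0}, {"fingers": 0, "linear": [0, 0, -0.02], "twist": 0}, {"fingers": 0, "linear": [0, 0, -0.02], "twist": 0}, {"fingers": 0, "linear": [0.008, 0.005, 0], "twist": 0}]'

```text
clock: 19.18
eef_pos: [505.1, -325.0, 132.2]
tool_rot: [3.137, 0.009, 1.979]
force: [1.2, -2.6, -5.1]
width: 34.2
gripper_force: 61.1
```

Request:
drive_tool --motion '[{"fingers": 0, "linear": [0.014, 0.009, 0], "twist": 0}, {"fingers": 0, "linear": [0.0186, 0.012, 0], "twist": 0}, {"fingers": 0, "linear": [0.0186, 0.012, 0], "twist": 0}, {"fingers": 0, "linear": [0.0186, 0.012, 0], "twist": 0}, {"fingers": 0, "linear": [0.0186, 0.012, 0], "twist": 0}]'

```text
clock: 19.6
eef_pos: [519.5, -214.5, 126.8]
tool_rot: [-3.141, -0.001, 1.982]
force: [0.0, 0.1, -6.5]
width: 34.0
gripper_force: 61.1
```

Request:
drive_tool --motion '[{"fingers": 0, "linear": [0.0186, 0.012, 0], "twist": 0}, {"fingers": 0, "linear": [0.0186, 0.012, 0], "twist": 0}, {"fingers": 0, "linear": [0.0186, 0.012, 0], "twist": 0}, {"fingers": 0, "linear": [0.0186, 0.012, 0], "twist": 0}, {"fingers": 0, "linear": [0.0186, 0.012, 0], "twist": 0}]'

```text
clock: 20.02
eef_pos: [537.2, -105.4, 126.9]
tool_rot: [-3.141, -0.001, 1.982]
force: [-0.6, -0.9, -5.4]
width: 33.9
gripper_force: 61.1
```

Request:
drive_tool --motion '[{"fingers": 0, "linear": [0.0186, 0.012, 0], "twist": 0}, {"fingers": 0, "linear": [0.0186, 0.012, 0], "twist": 0}, {"fingers": 0, "linear": [0.0186, 0.012, 0], "twist": 0}, {"fingers": 0, "linear": [0.0186, 0.012, 0], "twist": 0}, {"fingers": 0, "linear": [0.0186, 0.012, 0], "twist": 0}]'

```text
clock: 20.43
eef_pos: [554.9, 3.8, 126.9]
tool_rot: [-3.141, -0.001, 1.982]
force: [0.2, -0.4, -6.4]
width: 34.3
gripper_force: 61.1
```

Request:
drive_tool --motion '[{"fingers": 0, "linear": [0.0186, 0.012, 0], "twist": 0}, {"fingers": 0, "linear": [0.0186, 0.012, 0], "twist": 0}, {"fingers": 0, "linear": [0.012, 0.008, 0], "twist": 0}, {"fingers": 0, "linear": [0.006, 0.004, 0], "twist": 0}, {"fingers": 0, "linear": [0, 0, 0], "twist": 0}]'

```text
clock: 20.85
eef_pos: [566.0, 69.9, 126.9]
tool_rot: [3.142, -0.002, 1.986]
force: [-0.3, 0.1, -5.6]
width: 34.1
gripper_force: 61.1
```

Request:
drive_tool --motion '[{"fingers": 0, "linear": [0, 0, 0], "twist": 0}, {"fingers": 0, "linear": [0, 0, 0], "twist": 0}]'

```text
clock: 21.02
eef_pos: [566.0, 64.8, 127.1]
tool_rot: [-3.14, 0.001, 1.98]
force: [0.0, -0.9, -6.2]
width: 34.1
gripper_force: 61.1
```

Request:
drive_tool --motion '[{"fingers": 0, "linear": [0.008, 0.005, 0], "twist": 0}, {"fingers": 0, "linear": [0.01, 0.007, 0], "twist": 0}, {"fingers": 0, "linear": [0.01, 0.007, 0], "twist": 0}, {"fingers": 0, "linear": [0.006, 0.0035, 0], "twist": 0}, {"fingers": 0, "linear": [0.002, 0.001, 0], "twist": 0}]'

```text
clock: 21.43
eef_pos: [573.9, 112.6, 127.3]
tool_rot: [3.14, -0.002, 1.985]
force: [0.5, 0.2, -6.2]
width: 34.1
gripper_force: 61.0
```

Request:
drive_tool --motion '[{"fingers": 0, "linear": [0, 0, 0], "twist": 0}, {"fingers": 0, "linear": [0, 0, 0], "twist": 0}, {"fingers": 0, "linear": [0, 0, 0], "twist": 0}]'

```text
clock: 21.68
eef_pos: [573.6, 108.2, 127.2]
tool_rot: [-3.141, 0.001, 1.981]
force: [-0.4, -0.8, -7.2]
width: 34.2
gripper_force: 61.0
```

```bash
python3 -c "
from m2 import *
s=monitor.read_state();print(s['eef_pos'],s['tool_rot'],s['width'],s['force'])
d=grab('side');t=grab('top');w=grab('wrist');pickle.dump(dict(wrist=w,side=d,top=t),open('d9.pkl','wb'))
a=cv2.resize(w['color'],(400,300));b=cv2.resize(d['color'][100:340,200:520],(400,300));c=cv2.resize(t['color'][180:300,200:360],(400,300));e=cv2.resize(t['color'][130:310,220:460],(400,300));
cv2.imwrite('pics/p9.png',np.vstack([np.hstack([a,b]),np.hstack([c,e])]))
p=proj(d,(559.6,-134.4,66));print('L bore side',p,dark(d,tuple(int(round(x)) for x in p)))
p=proj(t,(559.6,-134.4,66));print('L bore top',p,dark(t,tuple(int(round(x)) for x in p)))
g=np.array(s['eef_pos']);print('gear base/top side',proj(d,g+[0,0,-10]),proj(d,g+[0,0,48]))
"
```

```text
[573.55998392 108.20465778 127.22498964] [-3.14092406e+00  6.62996086e-04  1.98096364e+00] 34.16158995420225 [-0.44693443 -0.82627797 -7.22127988]
L bore side [371.43676942 264.87349417] (np.float64(370.5926042983565), np.float64(264.95353982300884))
L bore top [366.41909877 233.9993807 ] (np.float64(366.42137466857025), np.float64(235.00101978380584))
gear base/top side [319.68962966 197.36921963] [319.34503444 177.23323126]
```

View pics/p9.png

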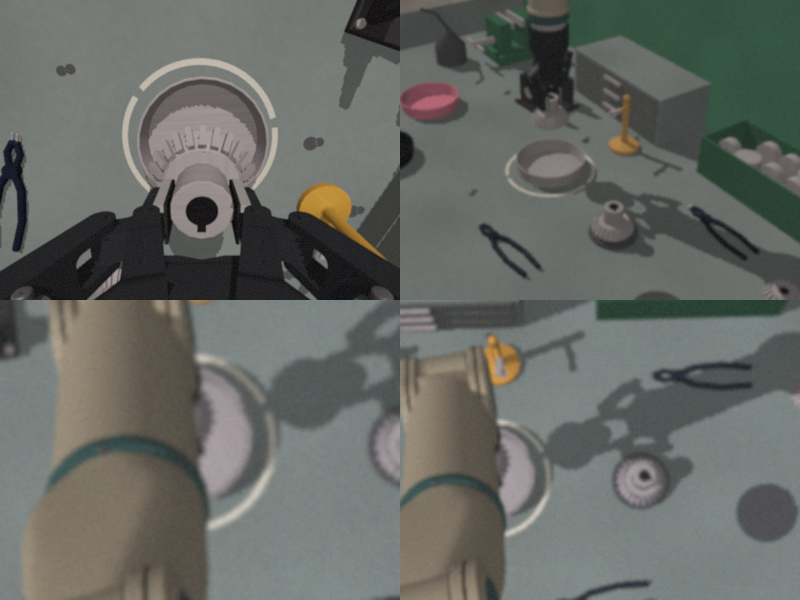

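The final view shows gear R held upright over the pan. The pan is inside the ring, gear L stands centred on its rest (bore within 1 px of its start), and the bystanders are in place. Handing in.

```bash
python3 -c "
from cell import ctrl;print(ctrl.finish_job())"
```

```text
the job is handed in; nothing more can be done
None
```

The job is handed in: the pan is in the ring, the lighter left gear (3.4 N) is back upright on its rest, and the heavier right gear (6.2 N) is held upright and centred, about 87 mm above the pan's rim.

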